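Hang the climate logger on its holder and tug-test it

TASK

The white room-climate logger has been left lying on its display. Stand it upright on its foot on the counter and let go of it, then take it afresh and hang it by its blue rear lip on the steel tongue of the holder, upright, centred and display facing away from the holder. While still holding it, tug it straight down gently, with roughly a kilogram's pull (10 N), to make sure it is caught, then let go and leave the tub, jar and bottle where they are.

Things in the scene. Friction and masses are not known exactly. Their poses are not given: they have to be found in the camera images.
- logger_centre (a point): Middle of the loose white box-shaped logger (160 to 290 g): 36 mm thick (x), 52 wide (y), 92 tall (z). Axes: z from foot to top, -x out of the display on its front, x out of its back. At the start it lies flat on its display (x axis up), its top end pointing left (+y), at most 25 degrees off it, on the red-brown wooden counter (right of y = -0.055), whose top is at z = 0.006.
- lip_roof (a point): Middle of the roof of the channel behind the logger, x +22, z +34 mm from logger_centre, same axes. The blue lip runs over the full width: a bridge from the back (x +18) to x +26, z +34 to +46; from it a lip x +26 to +33 hangs down to z +16. So between back and lip is a channel 8 mm wide, 18 deep, open below and at both sides. Hung, its roof rests on tongue_top.
- display (a point): Middle of the display on the logger's front face: x = -18, y = 0, z = +20 mm from logger_centre, same axes.
- tongue_top (a point): Middle of the top edge of the holder's steel tongue, 125 mm above the grey worktop (z = 0). Axes: z up, -x out of the holder's front (where the logger goes, roughly toward the robot), y along the tongue. An upright plate 4 mm thick (x), 50 wide (y), 84 high. It is sprung: it sinks 1 mm for each 3 N of load on it, at most 8 mm. A column 32 mm wide stands behind it from 23 mm below the top, back to x +16 mm.
- holder: The fixed holder; origin on the grey worktop (left of y = -0.055, z = 0) straight below tongue_top, same axes. Base plate 12 mm high, x -25 to +85 mm, 120 mm wide. Nothing of it is higher than the tongue's top edge.
- logger: The logger's body; origin in the middle of the underside of its foot, 46 mm below logger_centre along its z; same axes.
- tongue: The sprung top 24 mm of the holder's steel tongue; origin 24 mm below tongue_top, same axes; sinks with it.
- tub: Bystander: white round tub with a green band, 79 mm across, 80 mm high, standing loose; origin under its centre.
- jar: Bystander: low white round jar with lid, 60 mm across, 42 mm high, standing loose; origin under its centre.
- bottle: Bystander: brown bottle with black cap, 50 mm across, 110 mm high, standing loose; origin under its centre.
Things that resemble listed ones, but are neither listed nor needed, are in the scene too. Leave any purple look-alike of the logger alone.

How it is judged:
By the outcome, as a careful person would: the job done as asked, in the order asked, and still so for the second after the job is handed in, with the robot touching nothing.
It also fails if it takes over 64 s, if anything falls off the work surface, if the arm or the gripper's body presses on something with over 40 N, if the wrist force passes 120 N, or if a joint passes its speed limit or range.

ROBOT

A 6-joint arm with a two-finger parallel gripper is mounted at the origin on the work surface; the furniture and walls round the work are solid. World frame = base frame: x ahead of the robot, y to its left, z up, the work surface at z = 0. Lengths are in m, angles in degrees, forces in N, time in s.
With the tool pointing down it reaches from about 0.325 to 0.85 m from the base axis. Payload 15.5 kg.
Tool frame: the origin (TCP) lies at the very end of the fingers, on their centre line; the grasp point (between the pads) lies arm.grip_depth behind it (arm.grip_depth is the distance from the TCP to the grasp point, in m); z points along the fingers, y is the direction in which the jaws open and shut (so a half turn about z gives the same grasp; the last joint's range is limited). The gripper opens to 91 mm and grips with 3 to 60 N. Pads are 32 mm wide; open, the fingers measure 118 mm over their backs; the gripper's body (76 mm by 178 mm) begins 60 mm behind the grasp point.
Start: joints at [70.502, 28.281, 77.091, -0, 74.628, -5.472], TCP at [0.151, 0.606, 0.214] pointing down, gripper open.
Joint ranges: [-166.48, 166.48], [-47.26, 123.95], [12.59, 153.08], [-70.14, 250.14], [6.76, 159.57], [-176.63, 176.63]. Speed limits (degrees/s): [108.29, 108.29, 147.25, 172.46, 172.46, 172.46].

INTERFACE

Orientations are given as a 3x3 rotation matrix whose columns are the frame's x, y, z axes.
In Python, from rig import arm gives the robot as it stands. Calls block until the motion is done:
- arm.move_to(position, orientation): joint-space move of the TCP to a pose.
- arm.move_l(position, orientation=None, feed=0.15): straight line of the TCP; orientation=None keeps the orientation; feed is the mean speed in m/s.
- arm.move_joints(angles): joint-space move.
- arm.grip(opening): finger opening in m; the grip force is fixed at half the most; returns when the fingers have stopped.
- arm.sleep(seconds).
- arm.solve_ik(position, orientation): joint angles nearest the present ones, or None.
- arm.snapshot(name): name is "scene" or "top" or "wrist"; returns the picture (384x512x3 uint8, red, green, blue); there is no depth.
- arm.get_calibration(name): a dict with "intrinsics" (3x3 intrinsics, pixels), "cam_to_world" (4x4, takes a point from camera to world coordinates). Camera axes: x right, y down, z forward; pixel columns grow to the right and rows downward; lengths in m; the calibration is good to about 2 mm. The wrist camera is an equidistant fisheye: a pixel r from the principal point sees the ray r / f radians off the axis. A picture is of the moment at which its call begins: read the wrist's pose just before it. get_calibration takes no time and is no camera call; for the wrist camera it gives the pose at the moment of the call.
A pose or a line that the arm cannot do raises arm.Unreachable and nothing moves.
- arm.sign_off(): hands the job in, once; it reports no verdict.
Readings, each from a call of its own:
- arm.current_t(): time.
- arm.current_joint_positions(): joint angles.
- arm.current_dq(): joint speeds.
- arm.current_tau(): joint torques, N m.
- arm.current_ee_pos(): TCP position.
- arm.current_tool_rot(): TCP orientation.
- arm.current_force(): force on the tool from outside, world axes, zero at the start.
- arm.current_torque(): the same for the moment, N m.
- arm.current_width(): finger opening in m.
Only numpy, scipy, OpenCV 4.12 (cv2) and the standard library are available. Lean on these libraries where they do the work, as an engineer would, in place of code of your own. Each camera call takes 0.05 s, during which the arm holds its last target.

## Working session

There is one attempt and no reset: what is moved stays moved. The work goes in short steps, each a Python script; the robot and the scene stay as the last script left them, time stands still between calls to the robot, and variables do not carry over. Pictures are saved under pics/ and viewed, and the job is handed in when it is done.

```bash
ls; mkdir -p pics; python3 - <<'E'
from rig import arm
import cv2,numpy as np
print(arm.current_t(),arm.grip_depth)
for n in ["scene","top","wrist"]:
    c=arm.get_calibration(n); print(n,np.round(c["intrinsics"],2).tolist(),np.round(c["cam_to_world"],4).tolist())
    im=arm.snapshot(n); cv2.imwrite(f"pics/{n}0.png",im[:,:,::-1])
    
print(arm.current_width(),arm.current_tool_rot())
E
```

```text
pics
0.0 0.0188
scene [[430.56, 0.0, 260.21], [0.0, 430.56, 183.83], [0.0, 0.0, 1.0]] [[0.4811, -0.6618, 0.5749, -0.1021], [-0.8766, -0.3593, 0.3199, -0.3896], [-0.0051, -0.6579, -0.7531, 0.9787], [0.0, 0.0, 0.0, 1.0]]
top [[481.39, 0.0, 251.77], [0.0, 481.39, 184.72], [0.0, 0.0, 1.0]] [[-0.0268, -0.9902, 0.1367, 0.3576], [-0.9996, 0.0282, 0.0085, -0.0375], [-0.0123, -0.1365, -0.9906, 1.5099], [0.0, 0.0, 0.0, 1.0]]
wrist [[297.32, 0.0, 252.69], [0.0, 297.32, 190.63], [0.0, 0.0, 1.0]] [[0.2417, 0.9373, 0.251, 0.0795], [0.9704, -0.233, -0.064, 0.6238], [-0.0015, 0.259, -0.9659, 0.3849], [0.0, 0.0, 0.0, 1.0]]
0.09114527644271932 [[-9.70200063e-01  2.42305072e-01 -2.99278926e-04]
 [ 2.42305240e-01  9.70199715e-01 -8.26902920e-04]
 [ 8.99975571e-05 -8.74778118e-04 -9.99999613e-01]]
```

View pics/scene0.png

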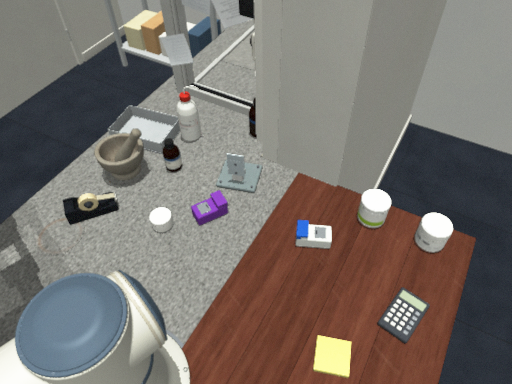

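View pics/top0.png

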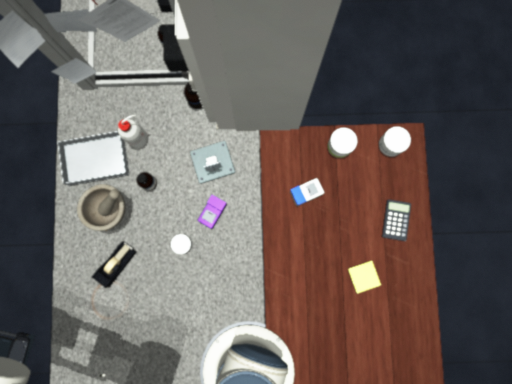

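View pics/wrist0.png

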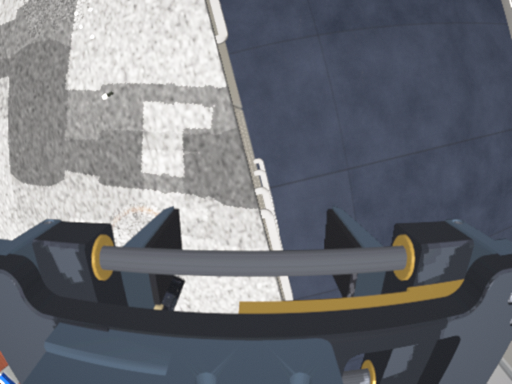

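```bash
cat > h.py <<'E'
import cv2,numpy as np
def ray(c,u,v,fish=False):
    K=np.array(c["intrinsics"]);T=np.array(c["cam_to_world"])
    x=(u-K[0,2])/K[0,0];y=(v-K[1,2])/K[1,1]
    if fish:
        r=np.hypot(x,y); d=np.array([x/r*np.sin(r),y/r*np.sin(r),np.cos(r)]) if r>1e-9 else np.array([0,0,1.])
    else: d=np.array([x,y,1.])
    return T[:3,3],T[:3,:3]@d
def onz(c,u,v,z,fish=False):
    o,d=ray(c,u,v,fish); return o+d*(z-o[2])/d[2]
def proj(c,P,fish=False):
    K=np.array(c["intrinsics"]);T=np.array(c["cam_to_world"])
    p=(np.asarray(P)-T[:3,3])@T[:3,:3]
    if fish:
        q=np.hypot(p[...,0],p[...,1]);th=np.arctan2(q,p[...,2]);s=th/np.maximum(q,1e-12)
        return np.stack([K[0,0]*p[...,0]*s+K[0,2],K[1,1]*p[...,1]*s+K[1,2]],-1)
    return np.stack([K[0,0]*p[...,0]/p[...,2]+K[0,2],K[1,1]*p[...,1]/p[...,2]+K[1,2]],-1)
E
python3 - <<'E'
from rig import arm
import cv2
from h import *
c=arm.get_calibration("top")
for n,u,v,z in [("logger",308,191,.04),("tongue",212,162,.125),("jar",180,244,.042),("bottle",146,181,.11),("purple",212,211,.04),("tub1",343,142,.086),("tub2",395,140,.086),("pillar",240,125,0),("pillarR",300,125,0)]:
    print(n,onz(c,u,v,z).round(3))
a=cv2.imread("pics/top0.png"); b=cv2.imread("pics/scene0.png")
o=np.hstack([cv2.resize(a[130:230,180:340],None,fx=5,fy=5,interpolation=3)])
cv2.imwrite("pics/ztop0.png",o)
o=np.hstack([cv2.resize(b[140:260,190:350],None,fx=5,fy=5,interpolation=3)])
cv2.imwrite("pics/zsc0.png",o)
E
```

```text
logger [ 0.536 -0.197  0.04 ]
tongue [0.619 0.089 0.125]
jar [0.385 0.198 0.042]
bottle [0.571 0.286 0.11 ]
purple [0.483 0.099 0.04 ]
tub1 [ 0.676 -0.304  0.086]
tub2 [ 0.678 -0.46   0.086]
pillar [0.761 0.008 0.   ]
pillarR [ 0.756 -0.185  0.   ]
```

View pics/ztop0.png

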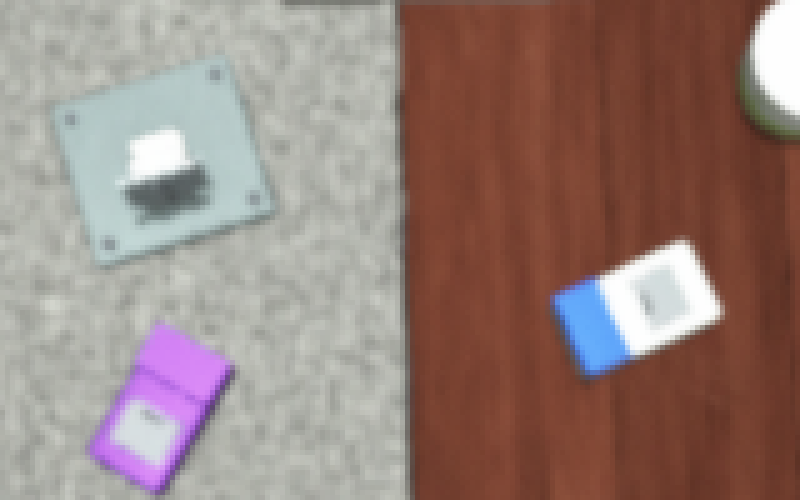

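View pics/zsc0.png

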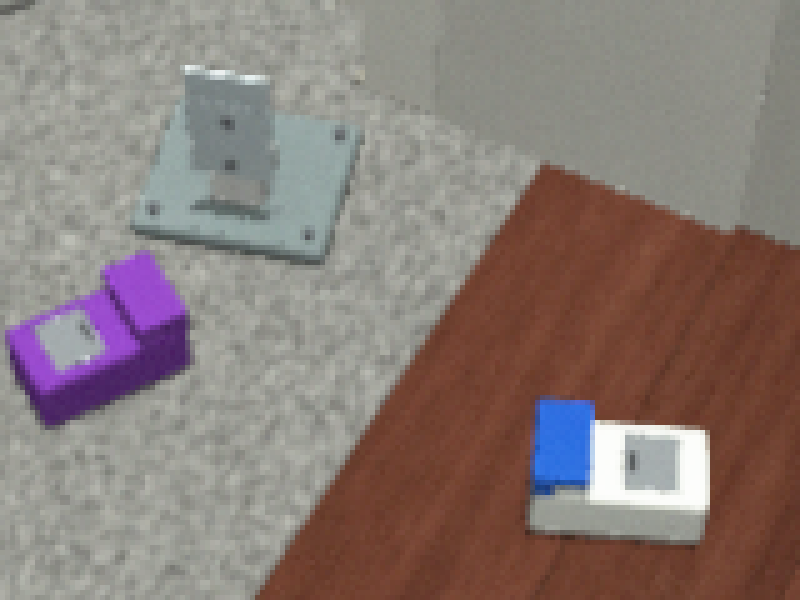

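```bash
cat > fitlog.py <<'E'
from rig import arm
from h import *
from scipy.optimize import least_squares
ct=arm.get_calibration("top");cs=arm.get_calibration("scene")
def R(a): # logger lying: x up, z dir = +y world rotated by a
    z=np.array([-np.sin(a),np.cos(a),0]);x=np.array([0,0,1.]);return np.stack([x,np.cross(z,x),z],1)
# model pts (logger axes from centre, mm) , y sign: y_l = z x x = world +x
obs=[("t",( 18, 26,-46),(317,178)),("t",(18,-26,-46),(324.4,193.4)),("t",(33,26,46),(290.4,189.4)),("t",(33,-26,46),(298.4,205.6)),
("s",(18,26,-46),(331.8,226.0)),("s",(18,-26,-46),(330.8,242.4)),("s",(-18,-26,-46),(329.4,248.8)),("s",(33,26,46),(297.8,219.8)),("s",(33,26,16),(309,220.6)),("s",(-18,-26,46),(295.8,246.2))]
def res(p):
    o=[]
    for c,m,uv in obs:
        P=np.array([p[0],p[1],.024])+R(p[2])@(np.array(m)/1e3)
        o+=list(proj(ct if c=="t" else cs,P)-uv)
    return o
s=least_squares(res,[.54,-.2,.2]);print(s.x,np.degrees(s.x[2]),np.round(s.fun,1))
E
python3 fitlog.py
```

```text
[ 0.53288139 -0.19642225  0.39264249] 22.49675760149074 [ 0.9  0.3  0.7  0.2  0.7  0.4 -0.2 -0.3 -0.4 -0.6  0.6 -0.6  0.4  0.6
 -0.6 -0.6 -0.5 -0.5 -0.8  0.1]
```

```bash
cat > plan.py <<'E'
from rig import arm
from h import *
G=arm.grip_depth
up=np.array([0,0,1.])
th=np.radians(30); s,c=np.sin(th),np.cos(th)
TL=np.array([[-s,0,-c],[0,1,0],[c,0,-s]])  # tool axes in logger axes (cols X,Y,Z)
def Rl_lying(a):
    z=np.array([-np.sin(a),np.cos(a),0]);return np.stack([up,np.cross(z,up),z],1)
def Rl_up(h): # display direction h
    x=-np.append(h,0)/np.linalg.norm(h);return np.stack([x,np.cross(up,x),up],1)
LC=np.array([.533,-.1964,.024]);LA=0.3926
gl=np.array([.0085,0,-.002]) # grasp point in logger frame
def tcp(Rl,cen,T=TL,g=gl): 
    R=Rl@T; return cen+Rl@g+R[:,2]*G, R
E
python3 - <<'E'
from plan import *
p,R=tcp(Rl_lying(LA),LC)
print(p,R.round(2).tolist())
print(arm.solve_ik(p-R[:,2]*.08,R),arm.solve_ik(p,R))
for h in [(-.38,.92),(0,1),(.3,.95),(.6,.8),(1,0)]:
  for xy in [(.47,-.2),(.52,-.2),(.55,-.15)]:
    p,R=tcp(Rl_up(np.array(h)),np.array([*xy,.052]))
    q=arm.solve_ik(p,R);print(h,xy,None if q is None else np.round(q,0))
E
```

```text
[ 0.53736155 -0.20693266  0.01621872] [[-0.33, 0.92, 0.19], [0.8, 0.38, -0.46], [-0.5, 0.0, -0.87]]
[ -8.42241125  31.1815999  111.12659612 -52.74758458  32.60927658
  13.25928676] [-12.60637077  39.88839664 110.78951606 -67.0242175   26.37979331
  25.6124836 ]
(-0.38, 0.92) (0.47, -0.2) [-44.  61.  67.  22. 108. -70.]
(-0.38, 0.92) (0.52, -0.2) [-41.  63.  60.  25. 112. -66.]
(-0.38, 0.92) (0.55, -0.15) [-37.  63.  61.  28. 110. -63.]
(0, 1) (0.47, -0.2) [-52.  58.  79.  33.  96. -65.]
(0, 1) (0.52, -0.2) [-48.  59.  73.  35.  98. -60.]
(0, 1) (0.55, -0.15) [-44.  59.  75.  39.  95. -58.]
(0.3, 0.95) (0.47, -0.2) [-57.  55.  90.  42.  85. -64.]
(0.3, 0.95) (0.52, -0.2) [-54.  56.  85.  45.  86. -59.]
(0.3, 0.95) (0.55, -0.15) [-49.  56.  87.  48.  83. -59.]
(0.6, 0.8) (0.47, -0.2) [-63.  53. 103.  55.  72. -68.]
(0.6, 0.8) (0.52, -0.2) [-58.  53.  99.  58.  73. -63.]
(0.6, 0.8) (0.55, -0.15) [-53.  53. 102.  63.  69. -64.]
(1, 0) (0.47, -0.2) [ -62.   66.  143.  128.   76. -116.]
(1, 0) (0.52, -0.2) [ -53.   61.  137.  133.   71. -105.]
(1, 0) (0.55, -0.15) [ -42.   61.  138.  143.   75. -103.]
```

```bash
python3 - <<'E'
import plan
from plan import *
for d in (15,20,25,30):
  th=np.radians(d); s,c=np.sin(th),np.cos(th)
  T=np.array([[-s,0,-c],[0,1,0],[c,0,-s]])
  g=np.array([(18.8*c+16*s+1.3)/1000-.018,0,-.002])
  for dz in (0,.04,.08):
    p,R=tcp(Rl_lying(LA),LC+[0,0,dz],T,g)
    print(d,dz,g,np.round(arm.solve_ik(p,R),0),np.round(arm.solve_ik(p-R[:,2]*.08,R),0))
  p,R=tcp(Rl_up(np.array((.3,.95))),np.array([.47,-.2,.052]),T,g); print(arm.solve_ik(p,R).round())
E
```

```text
15 0 [ 0.00560051  0.         -0.002     ] [-20.  38. 104. -23.  30. -24.] [-18.  30. 103. -18.  39. -27.]
15 0.04 [ 0.00560051  0.         -0.002     ] [-20.  34. 103. -20.  35. -27.] [-18.  26. 101. -16.  45. -30.]
15 0.08 [ 0.00560051  0.         -0.002     ] [-20.  30. 101. -17.  40. -30.] [-18.  23.  98. -15.  50. -32.]
[-60.  63.  86.  46.  96. -67.]
20 0 [ 0.00643854  0.         -0.002     ] [-18.  38. 106. -36.  27.  -9.] [-15.  30. 106. -28.  35. -16.]
20 0.04 [ 0.00643854  0.         -0.002     ] [-18.  34. 105. -30.  31. -15.] [-15.  26. 104. -25.  41. -20.]
20 0.08 [ 0.00643854  0.         -0.002     ] [-18.  30. 104. -26.  36. -20.] [-15.  22. 101. -22.  46. -24.]
[-59.  60.  87.  45.  93. -66.]
25 0 [ 0.00710048  0.         -0.002     ] [-15.  39. 109. -51.  25.   8.] [-12.  30. 109. -40.  33.  -2.]
25 0.04 [ 0.00710048  0.         -0.002     ] [-15.  34. 108. -43.  29.  -1.] [-12.  26. 107. -35.  38.  -8.]
25 0.08 [ 0.00710048  0.         -0.002     ] [-15.  30. 106. -37.  34.  -8.] [-12.  22. 104. -31.  43. -14.]
[-58.  58.  89.  43.  89. -65.]
30 0 [ 0.00758128  0.         -0.002     ] [-13.  40. 111. -67.  26.  26.] [ -8.  31. 111. -53.  33.  13.]
30 0.04 [ 0.00758128  0.         -0.002     ] [-13.  35. 110. -58.  29.  15.] [ -8.  27. 109. -46.  37.   5.]
30 0.08 [ 0.00758128  0.         -0.002     ] [-13.  31. 108. -50.  32.   6.] [ -8.  23. 107. -41.  41.  -2.]
[-57.  55.  90.  42.  85. -64.]
```

```bash
sed -i 's/radians(30)/radians(20)/; s/\[.0085,0,-.002\]/[.0065,0,-.002]/' plan.py
python3 - <<'E'
from plan import *
import json
R=np.array([[-1,0,0],[0,1,0],[0,0,-1.]])
arm.move_to([.54,.085,.24],R)
c=arm.get_calibration("wrist"); im=arm.snapshot("wrist"); cv2.imwrite("pics/w1.png",im[:,:,::-1]); json.dump({k:np.array(v).tolist() for k,v in c.items()},open("w1.json","w"))
print(arm.current_t(),arm.current_ee_pos())
p,R=tcp(Rl_lying(LA),LC)
q=p-R[:,2]*.08+[0,0,.1]
arm.move_to(q,R)
c=arm.get_calibration("wrist"); im=arm.snapshot("wrist"); cv2.imwrite("pics/w2.png",im[:,:,::-1]); json.dump({k:np.array(v).tolist() for k,v in c.items()},open("w2.json","w"))
print(arm.current_t(),arm.current_force())
E
```

```text
2.5167 [0.53992111 0.08569674 0.23995694]
3.6167 [-0.59156058  0.43155258 -0.34770167]
```

View pics/w1.png

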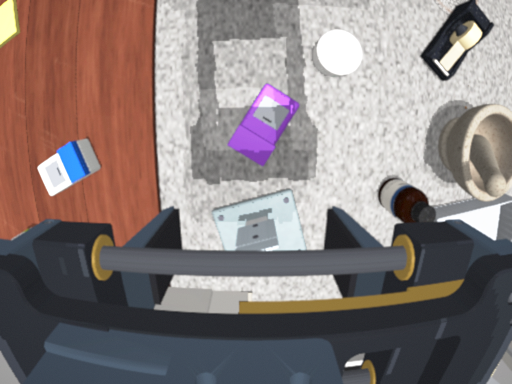

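View pics/w2.png

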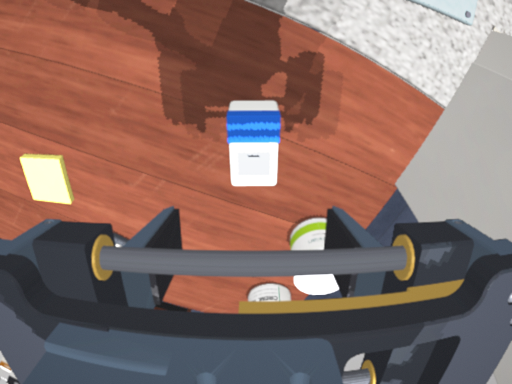

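```bash
python3 - <<'E'
from plan import *
import json
c=json.load(open("w2.json")); im=cv2.imread("pics/w2.png")
R=Rl_lying(LA)
for m in [(33,26,46),(33,-26,46),(33,26,16),(33,-26,16),(18,26,-46),(18,-26,-46),(-18,26,46),(-18,-26,46),(18,26,46),(18,-26,46)]:
    u=proj(c,LC+R@np.array(m)/1e3,True); cv2.circle(im,tuple(int(round(t*16)) for t in u),24,(0,255,0),-1,cv2.LINE_AA,4)
cv2.imwrite("pics/w2o.png",cv2.resize(im[80:220,180:340],None,fx=4,fy=4,interpolation=cv2.INTER_CUBIC))
E
```

```text
(no output)
```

View pics/w2o.png

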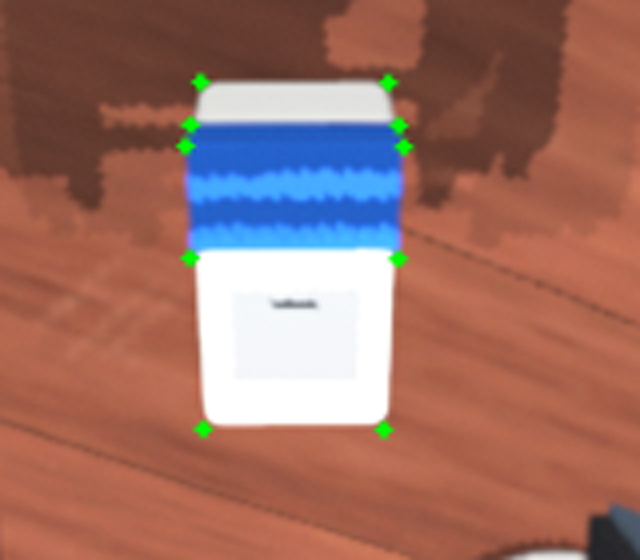

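```bash
python3 - <<'E'
from plan import *
p,R=tcp(Rl_lying(LA),LC)
arm.move_l(p-R[:,2]*.03,feed=.2)
arm.move_l(p,feed=.08)
print(arm.current_force(),arm.current_ee_pos()-p)
arm.grip(.045)
print(arm.current_t(),arm.current_width(),arm.current_force())
f0=arm.current_force()
arm.move_l(p+[0,0,.13],feed=.2)
print(arm.current_t(),arm.current_width(),arm.current_force())
p1,R1=tcp(Rl_up(np.array((.3,.95))),np.array([.47,-.2,.15]))
arm.move_to(p1,R1)
print(arm.current_t(),arm.current_width(),arm.current_force(),arm.current_ee_pos()-p1)
im=arm.snapshot("scene"); cv2.imwrite("pics/s3.png",im[:,:,::-1]);im=arm.snapshot("wrist"); cv2.imwrite("pics/w3.png",im[:,:,::-1])
E
```

```text
[ 0.01329267 -0.35109566  0.09761188] [-2.92438774e-05 -2.52322386e-04 -6.61063329e-04]
5.7167 0.051628953083098554 [0.06015546 0.94403569 0.50474508]
6.5167 0.05163461316848791 [-0.53116535 -0.2915529  -2.67669955]
7.65 0.052257707184569686 [-0.02281483 -0.0456553  -1.37544141] [-0.00030256  0.00093655 -0.00078159]
```

View pics/s3.png

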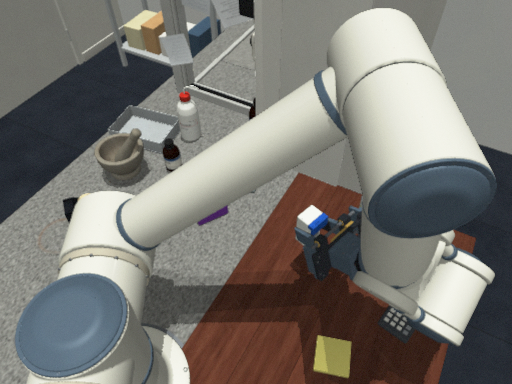

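View pics/w3.png

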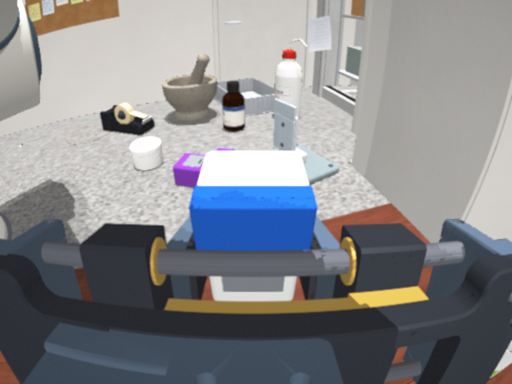

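```bash
python3 - <<'E'
from plan import *
p1,R1=tcp(Rl_up(np.array((.3,.95))),np.array([.47,-.2,.056]))
arm.move_l(p1,R1,feed=.12)
arm.sleep(.1)
f0=arm.current_force();print(f0,arm.current_ee_pos()-p1)
for i in range(8):
    p1=p1-[0,0,.001]; arm.move_l(p1,R1,feed=.03)
    f=arm.current_force();print(i,(f-f0).round(2))
    if f[2]-f0[2]>3: break
print(arm.current_t(),arm.current_ee_pos(),arm.current_width())
E
```

```text
[-1.11761214  0.51704974 -1.84971497] [ 0.00016316 -0.00024124  0.00061508]
0 [ 1.69 -1.06 -0.01]
1 [ 0.73 -1.13 -0.14]
2 [ 1.43 -0.13  0.25]
3 [ 0.52 -1.8  -0.93]
4 [ 1.2  -2.18  1.81]
5 [-0.94 -4.56 14.29]
10.2833 [ 0.47334803 -0.18940829  0.04263498] 0.05174994734635927
```

```bash
python3 - <<'E'
from plan import *
p=arm.current_ee_pos();R=arm.current_tool_rot()
p=p+[0,0,.0004]; arm.move_l(p,feed=.03); arm.sleep(.1); print(arm.current_force())
arm.grip(.088)
arm.move_l(p-R[:,2]*.09,feed=.2)
arm.move_l(arm.current_ee_pos()+[0,0,.12],feed=.3)
print(arm.current_t(),arm.current_width())
import json
for n in ["wrist","scene","top"]:
    c=arm.get_calibration(n);im=arm.snapshot(n); cv2.imwrite(f"pics/{n}4.png",im[:,:,::-1]); json.dump({k:np.array(v).tolist() for k,v in c.items()},open(f"{n}4.json","w"))
E
```

```text
[-0.18345761 -0.40087539 -1.71891944]
12.4917 0.0882027545399271
```

View pics/wrist4.png

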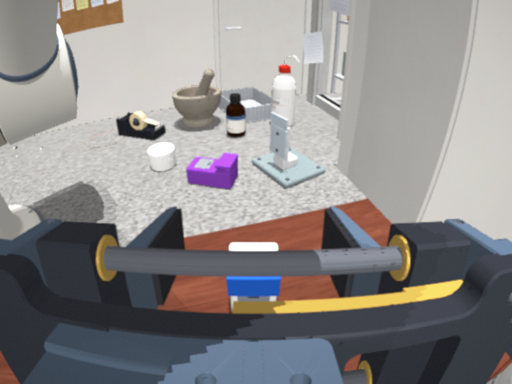

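View pics/scene4.png

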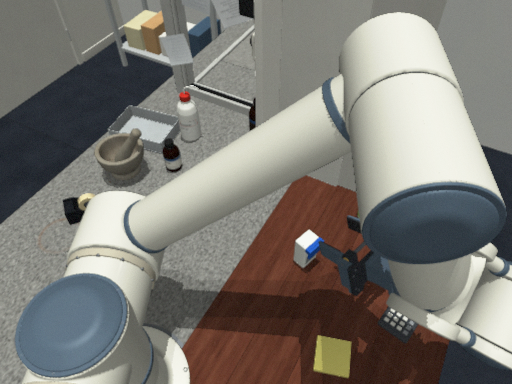

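View pics/top4.png

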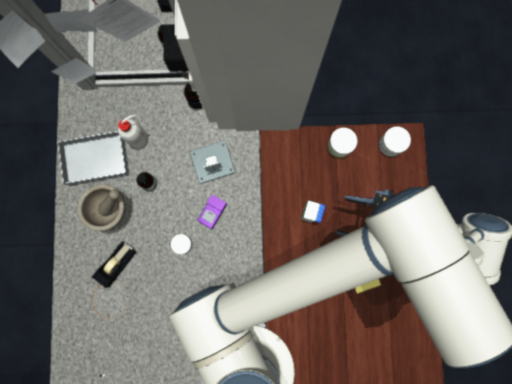

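```bash
python3 - <<'E'
from plan import *
import json
ct=arm.get_calibration("top")
pts=[(52,103),(230,57),(273,212),(105,265)]
W=np.array([onz(ct,180+x/5-.0,130+y/5,.012)[:2] for x,y in pts]);print(W.round(4))
ex=(W[0]+W[1]-W[2]-W[3]);ey=(W[0]+W[3]-W[1]-W[2])
print(np.degrees(np.arctan2(ex[1],ex[0])),np.degrees(np.arctan2(ey[1],ey[0]))-90,np.linalg.norm(W[0]-W[1]),np.linalg.norm(W[0]-W[3]))
a=np.arctan2(ex[1],ex[0]); xh=np.array([np.cos(a),np.sin(a)]); ctr=W.mean(0);print("tongue xy",ctr-xh*.030)
im=cv2.imread("pics/wrist4.png");cv2.imwrite("pics/w4z.png",cv2.resize(im[90:200,230:350],None,fx=5,fy=5,interpolation=cv2.INTER_CUBIC))
im=cv2.imread("pics/top4.png");cv2.imwrite("pics/t4z.png",cv2.resize(im[140:240,180:340],None,fx=5,fy=5,interpolation=cv2.INTER_CUBIC))
T2=np.diag([1,-1,-1.])
def hang(a,cen,g):
    Rl=np.array([[np.cos(a),-np.sin(a),0],[np.sin(a),np.cos(a),0],[0,0,1.]]);R=Rl@T2
    return cen+Rl@g+R[:,2]*G,R
g=np.array([.002,0,.012])
Rl=Rl_up(np.array((.3,.95)));R=Rl@T2;cen=np.array([.47,-.2,.052])
p=cen+Rl@g+R[:,2]*G
print("regrasp",p,arm.solve_ik(p,R),arm.solve_ik(p+[0,0,.15],R))
p,R=hang(a,np.array([*(ctr-xh*.052),.091]),g);print(p,arm.solve_ik(p,R),arm.solve_ik(p+np.append(-xh*.1,.12),R))
R=R@np.diag([-1,-1,1]);print(p,arm.solve_ik(p,R),arm.solve_ik(p+np.append(-xh*.1,.12),R))
E
```

```text
[[0.6794 0.1674]
 [0.7059 0.0536]
 [0.6052 0.0285]
 [0.5744 0.135 ]]
15.648264291476066 14.574022714277788 0.11677946534022474 0.10982995788632385
tongue xy [0.61234161 0.0880162 ]
regrasp [ 0.46939774 -0.20190717  0.0452    ] [-2.99726623e+01  3.30951101e+01  1.02999975e+02 -2.54444375e-14
  4.39049153e+01  1.67552906e+02] [-2.99726623e+01  2.03868053e+01  9.43924294e+01 -2.54444375e-14
  6.52207653e+01  1.67552906e+02]
[0.5930829  0.08262157 0.0842    ] [ 2.21860939e+00  3.47325980e+01  8.87047529e+01 -2.54444375e-14
  5.65626491e+01  7.65703451e+01] [-4.55946781e-01  1.89054891e+01  9.51486983e+01 -2.54444375e-14
  6.59458126e+01  7.38957889e+01]
[0.5930829  0.08262157 0.0842    ] [ 2.21860939e+00  3.47325980e+01  8.87047529e+01 -2.54444375e-14
  5.65626491e+01 -1.03429655e+02] [-4.55946781e-01  1.89054891e+01  9.51486983e+01 -2.54444375e-14
  6.59458126e+01 -1.06104211e+02]
```

View pics/t4z.png

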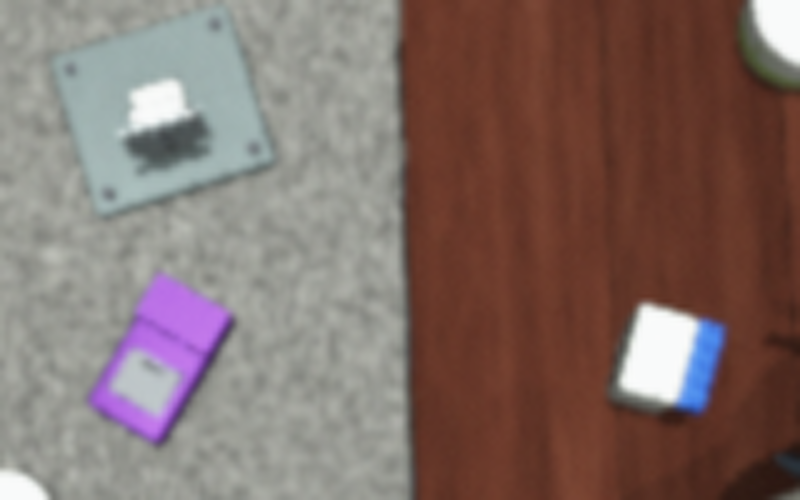

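View pics/w4z.png

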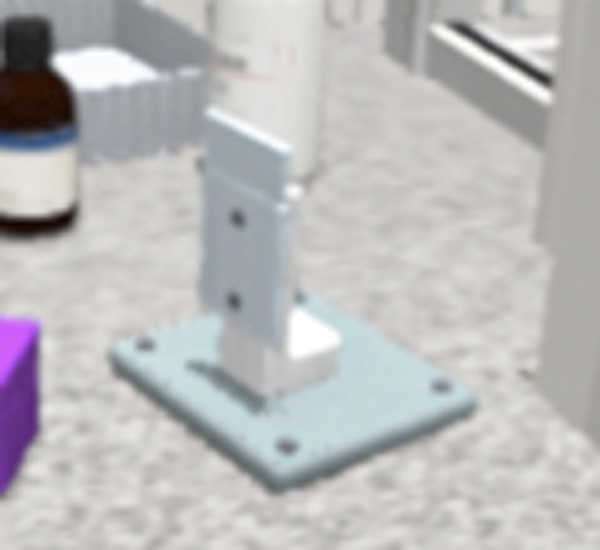

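```bash
cat >> plan.py <<'E'
T2=np.diag([1,-1,-1.])
g2=np.array([.002,0,.012])
def Rz(a): return np.array([[np.cos(a),-np.sin(a),0],[np.sin(a),np.cos(a),0],[0,0,1.]])
def hold(a,cen):
    Rl=Rz(a);R=Rl@T2; return np.asarray(cen)+Rl@g2+R[:,2]*G,R
E
python3 - <<'E'
from plan import *
import json
a=np.arctan2(-.95,-.3)
p,R=hold(a,[.47,-.2,.0515])
arm.move_to(p+[0,0,.17],R)
c=arm.get_calibration("wrist");im=arm.snapshot("wrist"); cv2.imwrite("pics/w5.png",im[:,:,::-1]);json.dump({k:np.array(v).tolist() for k,v in c.items()},open("w5.json","w"))
print(arm.current_t(),arm.current_ee_pos()-p,arm.current_force())
E
```

```text
16.075 [-5.30076528e-05 -6.88175530e-05  1.69895486e-01] [-0.55041086  0.05385388 -0.14423825]
```

View pics/w5.png

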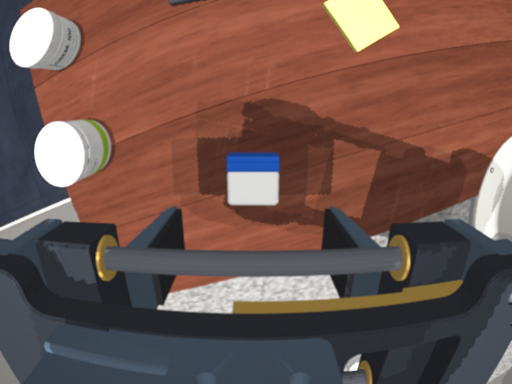

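```bash
python3 - <<'E'
from plan import *
import json
c=json.load(open("w5.json"));a=np.arctan2(-.95,-.3)
for m in [(33,26,46),(33,-26,46),(18,26,46),(-18,26,46),(-18,-26,46)]:
    print(m,proj(c,np.array([.47,-.2,.0515])+Rz(a)@np.array(m)/1e3,True).round(1))
im=cv2.imread("pics/w5.png")[:,:,:].astype(int)
print(im[146:212:1,253].tolist()[::1][:12], [ (r,im[r,253].tolist()) for r in range(200,211)])
print([(k,im[190,k].tolist()) for k in (224,225,226,227,228,229,230,276,277,278,279,280,281,282)])
E
```

```text
(33, 26, 46) [225.  156.3]
(33, -26, 46) [278.  156.3]
(18, 26, 46) [225.3 171.3]
(-18, 26, 46) [226.1 205.9]
(-18, -26, 46) [277.  205.9]
[[39, 49, 81], [34, 43, 77], [36, 45, 78], [35, 44, 79], [35, 46, 82], [54, 49, 81], [94, 57, 62], [124, 63, 40], [131, 64, 25], [137, 65, 27], [161, 77, 28], [181, 88, 35]] [(200, [218, 220, 220]), (201, [218, 220, 220]), (202, [214, 219, 218]), (203, [207, 211, 209]), (204, [181, 183, 185]), (205, [110, 113, 126]), (206, [49, 57, 89]), (207, [37, 49, 86]), (208, [40, 51, 89]), (209, [41, 52, 90]), (210, [41, 51, 87])]
[(224, [40, 51, 89]), (225, [40, 50, 88]), (226, [61, 67, 96]), (227, [122, 126, 136]), (228, [179, 184, 185]), (229, [205, 208, 207]), (230, [212, 216, 215]), (276, [209, 213, 211]), (277, [193, 198, 198]), (278, [143, 147, 154]), (279, [77, 83, 107]), (280, [43, 54, 91]), (281, [41, 52, 91]), (282, [42, 53, 90])]
```

```bash
python3 - <<'E'
from plan import *
import json
a=np.arctan2(-.95,-.3)
p,R=hold(a,[.47,-.2,.0515])
arm.move_l(p+[0,0,.03],R,feed=.2); arm.move_l(p,R,feed=.1)
print(arm.current_force())
arm.grip(.045); print(arm.current_t(),arm.current_width(),arm.current_force())
arm.move_l(p+[0,0,.16],R,feed=.2)
print(arm.current_t(),arm.current_width(),arm.current_force())
a=np.radians(15.2); xh=np.array([np.cos(a),np.sin(a),0])
p,R=hold(a,np.array([.6123,.088,.0])-.1*xh+[0,0,.26])
arm.move_to(p,R)
arm.sleep(.15)
for n in ["wrist","scene","top"]:
    c=arm.get_calibration(n);im=arm.snapshot(n); cv2.imwrite(f"pics/{n}6.png",im[:,:,::-1]); json.dump({k:np.array(v).tolist() for k,v in c.items()},open(f"{n}6.json","w"))
print(arm.current_t(),arm.current_width(),arm.current_force(),arm.current_ee_pos()-p)
E
```

```text
[-0.37109971 -0.08518171  0.10106224]
18.0167 0.051777659037732876 [-0.71211465 -0.88796696  5.81049324]
18.9667 0.05187168102411373 [-0.70964178 -0.13946673 -1.91924968]
20.7583 0.05169919067159247 [ 0.11465645 -0.14551895 -1.32206481] [ 3.57685198e-05 -3.06092985e-04 -5.07249700e-05]
```

View pics/wrist6.png

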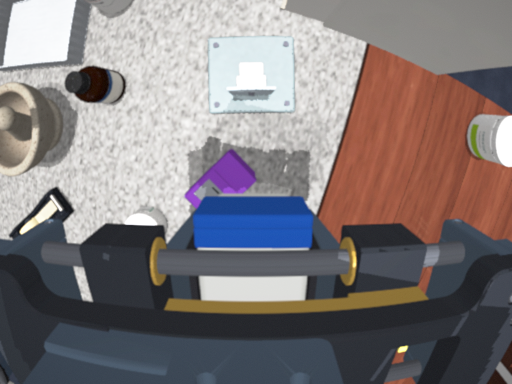

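View pics/scene6.png

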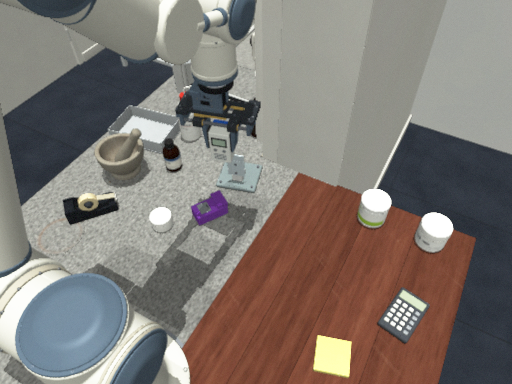

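```bash
python3 - <<'E'
from plan import *
import json
im=cv2.imread("pics/wrist6.png");cv2.imwrite("pics/w6z.png",cv2.resize(im[30:130,200:310],None,fx=7,fy=6,interpolation=cv2.INTER_CUBIC)[:600,:790])
c=json.load(open("wrist6.json"))
a=np.radians(15.2);t=np.array([.6123,.088,.125])
for m in [(-2,25,0),(-2,-25,0),(2,25,0),(2,-25,0),(-25,60,-113),(-25,-60,-113),(85,60,-113),(85,-60,-113)]:
    u=proj(c,t+Rz(a)@np.array(m)/1e3,True);print(m,u.round(1),((u-[200,30])*[7,6]).round(0))
E
```

```text
(-2, 25, 0) [227.   88.8] [189. 353.]
(-2, -25, 0) [277.4  88.7] [542. 352.]
(2, 25, 0) [227.   84.9] [189. 329.]
(2, -25, 0) [277.4  84.8] [542. 329.]
(-25, 60, -113) [208.9 112.2] [ 62. 493.]
(-25, -60, -113) [295.8 112.1] [671. 493.]
(85, 60, -113) [208.8  35.3] [62. 32.]
(85, -60, -113) [295.7  35.1] [670.  31.]
```

View pics/w6z.png

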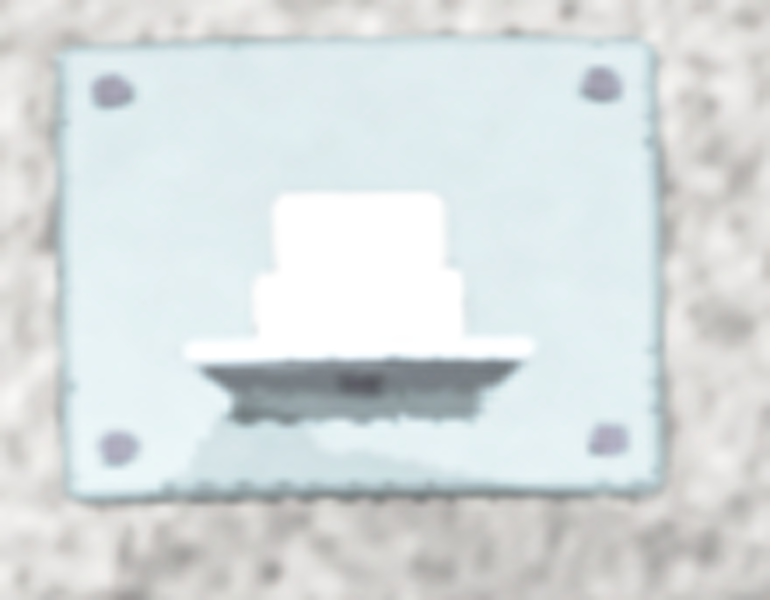

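```bash
cat >> plan.py <<'E'
A=np.radians(15.9); TT=np.array([.6111,.0888,0]); XH=Rz(A)[:,0]
def hp(x,z,y=0): return hold(A,TT+Rz(A)@np.array([x,y,0])+[0,0,z])
E
python3 - <<'E'
from plan import *
import json
p,R=hp(-.032,.121)
arm.move_l(p,R,feed=.15); arm.sleep(.1)
f0=np.mean([arm.current_force() for _ in range(3)],0);print(arm.current_t(),f0)
for n in ["wrist","scene"]:
    c=arm.get_calibration(n);im=arm.snapshot(n); cv2.imwrite(f"pics/{n}7.png",im[:,:,::-1]); json.dump({k:np.array(v).tolist() for k,v in c.items()},open(f"{n}7.json","w"))
x=-.032
p,R=hp(-.024,.121); arm.move_l(p,R,feed=.06); arm.sleep(.05)
x=-.024
for i in range(20):
    f=arm.current_force()-f0; fx=f@XH; print(round(x*1e3,1),f.round(2),round(fx,2))
    if fx<-3: break
    x+=.0007; p,R=hp(x,.121); arm.move_l(p,R,feed=.02)
print(arm.current_t(),x,(arm.current_ee_pos()-p).round(4))
E
```

```text
22.0333 [ 0.5922487   0.04459263 -1.11394494]
-24.0 [-1.15 -0.21 -1.32] -1.17
-23.3 [-0.54  0.1  -0.86] -0.49
-22.6 [-0.41  0.1  -1.29] -0.37
-21.9 [-1.32 -0.46 -0.92] -1.39
-21.2 [-1.25  0.25 -0.74] -1.13
-20.5 [-0.32  0.56 -1.46] -0.16
-19.8 [-0.08 -0.36 -1.06] -0.18
-19.1 [-0.4   0.16 -1.06] -0.34
-18.4 [-4.56 -1.7   1.66] -4.85
24.4667 -0.018400000000000007 [-0.0005 -0.0001 -0.0001]
```

View pics/wrist7.png

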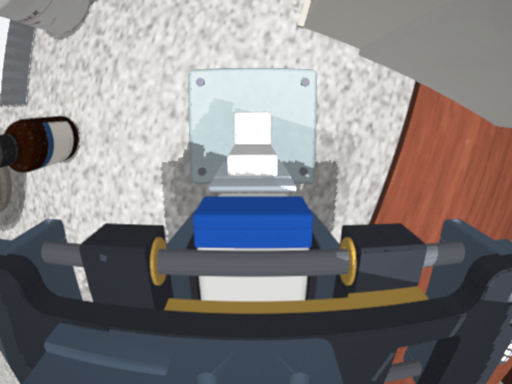

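View pics/scene7.png

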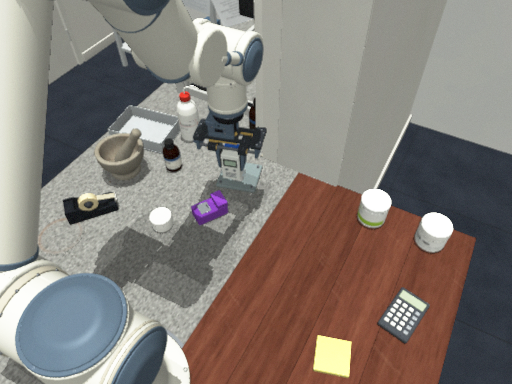

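```bash
python3 - <<'E'
from plan import *
import json
x=-.0208
p,R=hp(x,.121); arm.move_l(p,R,feed=.03); arm.sleep(.1)
f0=np.mean([arm.current_force() for _ in range(3)],0);print(arm.current_t(),f0)
z=.121
ok=True
for i in range(60):
    dz=.003 if z>.0955 else .0007
    z-=dz; p,R=hp(x,z); arm.move_l(p,R,feed=.05 if dz>.002 else .02)
    f=arm.current_force(); d=f-f0; print(round(z*1e3,1),d.round(2),f.round(1))
    if d[2]>4 or np.hypot(d[0],d[1])>6: break
print(arm.current_t(),(arm.current_ee_pos()-p).round(4),arm.current_width())
E
```

```text
24.8167 [ 0.02180623 -0.11959418 -2.43682412]
118.0 [ 0.57 -0.06  0.77] [ 0.6 -0.2 -1.7]
115.0 [-0.16  0.4   0.62] [-0.1  0.3 -1.8]
112.0 [0.87 0.87 0.52] [ 0.9  0.8 -1.9]
109.0 [-0.43  0.12  0.27] [-0.4 -0.  -2.2]
106.0 [ 0.85 -0.57  0.35] [ 0.9 -0.7 -2.1]
103.0 [-0.37  1.05  1.06] [-0.4  0.9 -1.4]
100.0 [-0.57  0.    0.42] [-0.5 -0.1 -2. ]
97.0 [-0.82 -0.39  0.89] [-0.8 -0.5 -1.5]
94.0 [ 0.24 -0.29  0.75] [ 0.3 -0.4 -1.7]
93.3 [-0.03  0.36  0.21] [-0.   0.2 -2.2]
92.6 [ 0.17 -0.03  0.23] [ 0.2 -0.2 -2.2]
91.9 [-0.7  -0.49  0.43] [-0.7 -0.6 -2. ]
91.2 [ 0.14 -1.35  0.55] [ 0.2 -1.5 -1.9]
90.5 [0.15 0.97 0.78] [ 0.2  0.8 -1.7]
89.8 [0.03 0.79 3.77] [0.  0.7 1.3]
89.1 [-0.47  0.09  4.32] [-0.5 -0.   1.9]
28.8167 [ 0.0001 -0.      0.0001] 0.05173515989810997
```

```bash
python3 - <<'E'
from plan import *
import json
x=-.0208; z=.0891
def avg(n=4):
    o=[]
    for _ in range(n): o.append(arm.current_force()); arm.sleep(.03)
    return np.mean(o,0)
for i in range(14):
    z-=.0005; p,R=hp(x,z); arm.move_l(p,R,feed=.02)
    f=avg(); print(round(z*1e3,1),f.round(2),arm.current_width())
    if f[2]>9.6: break
arm.sleep(.6); f=avg(6); print("held",f.round(2),arm.current_t(),(arm.current_ee_pos()-p).round(4))
for n in ["wrist","scene"]:
    im=arm.snapshot(n); cv2.imwrite(f"pics/{n}8.png",im[:,:,::-1])
E
python3 -c "
import cv2;im=cv2.imread('pics/scene8.png');cv2.imwrite('pics/s8z.png',cv2.resize(im[110:230,160:300],None,fx=5,fy=5,interpolation=2))"
```

```text
88.6 [-1.1  -0.14  3.51] 0.0518868255965758
88.1 [-0.98  0.31  5.26] 0.05234397955385415
87.6 [-1.06  0.19  6.58] 0.051928842595509686
87.1 [-1.82 -0.37  7.7 ] 0.051628874231468384
86.6 [-2.07 -0.1   9.  ] 0.05168117353100962
86.1 [-2.54 -0.18 10.11] 0.051877677445068424
held [-2.66 -0.27  9.91] 31.9167 [0.0001 0.     0.0004]
```

View pics/s8z.png

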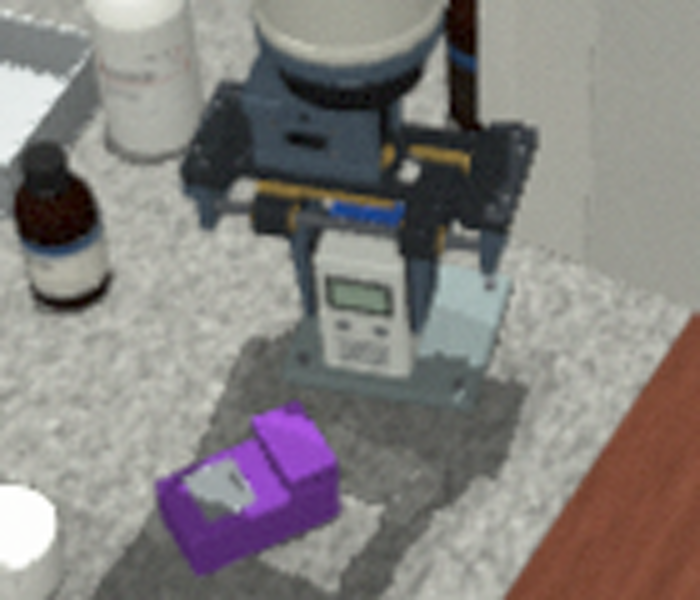

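View pics/wrist8.png

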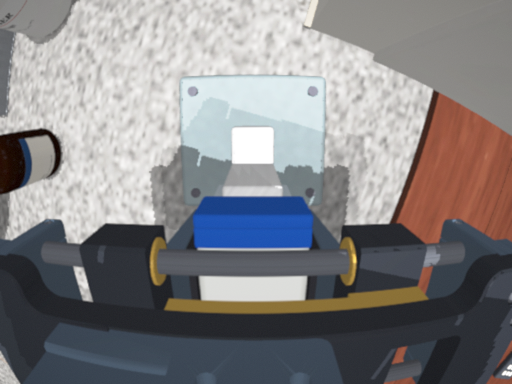

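```bash
python3 - <<'E'
from plan import *
import json
x=-.0208; z=.0897
p,R=hp(x,z); arm.move_l(p,R,feed=.02); arm.sleep(.1); print(arm.current_force().round(2))
arm.grip(.088); arm.sleep(.1); print(arm.current_width(),arm.current_force().round(2))
arm.move_l(p+[0,0,.03],R,feed=.08); arm.move_l(p+[0,0,.17],R,feed=.2)
print(arm.current_t())
for n in ["wrist","scene","top"]:
    c=arm.get_calibration(n);im=arm.snapshot(n); cv2.imwrite(f"pics/{n}9.png",im[:,:,::-1]); json.dump({k:np.array(v).tolist() for k,v in c.items()},open(f"{n}9.json","w"))
E
python3 -c "
import cv2;im=cv2.imread('pics/scene9.png');cv2.imwrite('pics/s9z.png',cv2.resize(im[110:230,160:300],None,fx=5,fy=5,interpolation=2))"
```

```text
[0.43 0.32 0.66]
0.0881853187325861 [-0.2  -0.47  0.45]
34.6333
```

View pics/s9z.png

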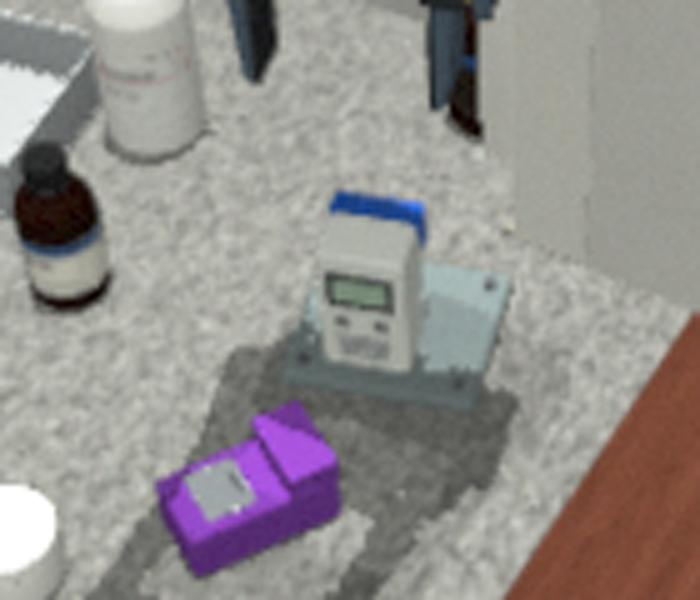

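View pics/wrist9.png

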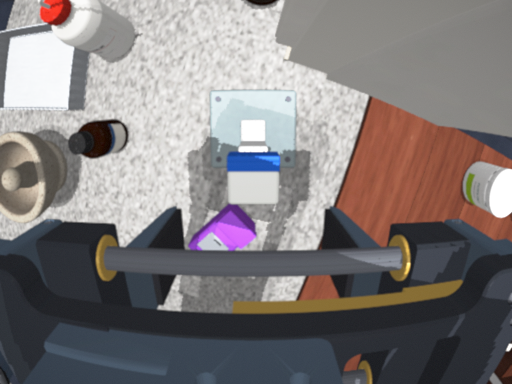

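View pics/scene9.png

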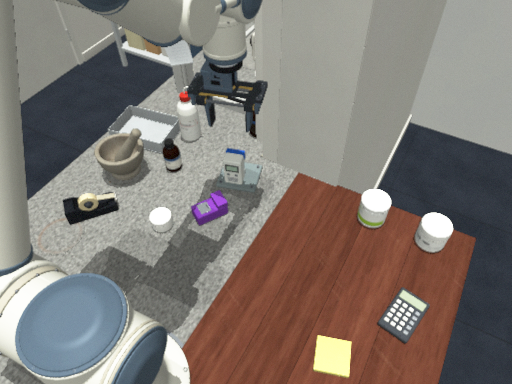

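```bash
python3 - <<'E'
from plan import *
import json
im=cv2.imread("pics/scene9.png");c=json.load(open("scene9.json"));w=cv2.imread("pics/wrist9.png");cw=json.load(open("wrist9.json"))
cen=TT+Rz(A)@np.array([-.022,0,0])+[0,0,.0903]
Z=5
im=cv2.resize(im[140:200,210:280],None,fx=8,fy=8,interpolation=2);w=cv2.resize(w[130:220,210:300],None,fx=6,fy=6,interpolation=2)
for m in [(-18,26,46),(-18,-26,46),(-18,26,-46),(-18,-26,-46),(33,26,46),(33,-26,46),(18,-26,-46)]:
    P=cen+Rz(A)@np.array(m)/1e3
    u=(proj(c,P)-[210,140]+.5)*8;v=(proj(cw,P,True)-[210,130]+.5)*6
    for i,q in((im,u),(w,v)): cv2.circle(i,tuple(int(t) for t in q),3,(0,255,0),-1)
h=max(im.shape[0],w.shape[0]);pad=lambda i:cv2.copyMakeBorder(i,0,h-i.shape[0],0,0,cv2.BORDER_CONSTANT)
cv2.imwrite("pics/chk.png",cv2.resize(np.hstack([pad(im),pad(w)]),None,fx=.7,fy=.7))
E
```

```text
(no output)
```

View pics/chk.png

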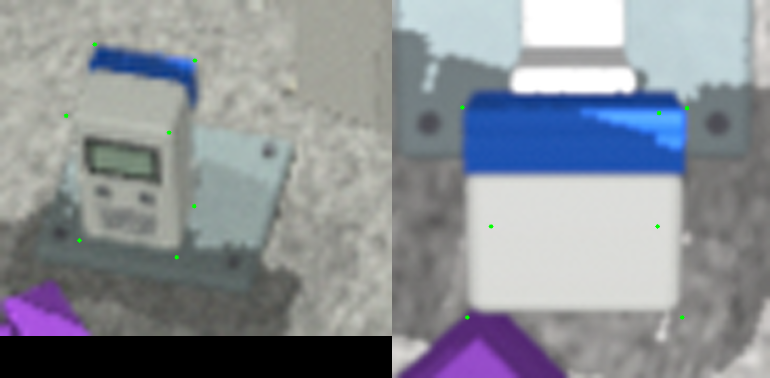

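```bash
python3 - <<'E'
from plan import *
import json
c=json.load(open("scene9.json"))
out=[]
for n,x,z in (("6",None,0),("7",-.032,.121),("9",-.022,.0903)):
    im=cv2.imread(f"pics/scene{n}.png")
    if x is None:
        a=np.radians(15.2); xh=Rz(a)[:,0]; cen=np.array([.6123,.088,.0])-.1*xh+[0,0,.26]
    else: a=A;cen=TT+Rz(A)@np.array([x,0,0])+[0,0,z]
    u0=proj(c,cen).astype(int)-[20,30]
    i=cv2.resize(im[u0[1]:u0[1]+50,u0[0]:u0[0]+40],None,fx=10,fy=10,interpolation=2)
    i=cv2.copyMakeBorder(i,0,500-i.shape[0],0,400-i.shape[1],cv2.BORDER_CONSTANT)
    for m in [(-18,26,46),(-18,-26,46),(-18,26,-46),(-18,-26,-46),(33,26,46),(33,-26,46),(-18,0,20)]:
        q=(proj(c,cen+Rz(a)@np.array(m)/1e3)-u0+.5)*10; cv2.circle(i,tuple(int(t) for t in q),4,(0,255,0),-1)
    out.append(i)
cv2.imwrite("pics/chk2.png",cv2.resize(np.hstack(out),None,fx=.66,fy=.66,interpolation=cv2.INTER_AREA))
E
```

```text
(no output)
```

View pics/chk2.png

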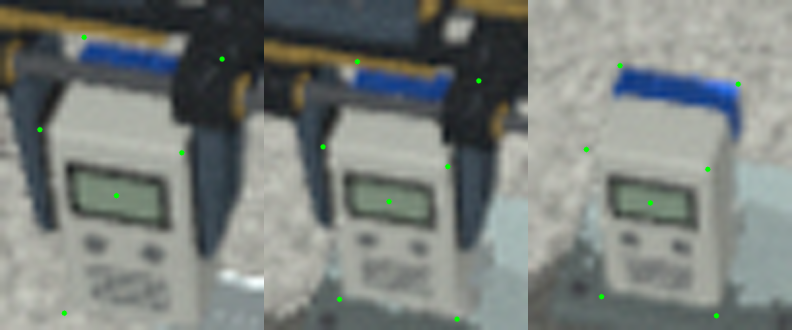

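```bash
python3 - <<'E'
from rig import arm
import cv2,numpy as np
arm.sleep(.6)
a=arm.snapshot("scene").astype(int);b=cv2.imread("pics/scene9.png")[:,:,::-1].astype(int);s=cv2.imread("pics/scene0.png")[:,:,::-1].astype(int)
print(abs(a-b)[145:200,215:265].mean(),abs(a-b)[145:200,215:265].max())
for n,(u,v) in dict(jar=(161,219),bottle=(172,156),tub=(374,208),tub2=(433,232),purple=(210,208)).items(): print(n,abs(a-s)[v-15:v+15,u-15:u+15].mean().round(1))
print(arm.current_t(),arm.current_force()); arm.sign_off()
E
```

```text
1.8463030303030303 31
jar 11.0
bottle 11.4
tub 8.1
tub2 8.1
purple 12.7
35.4333 [-0.08617226 -0.33770358  1.12223659]
the job is handed in; nothing more can be done
```

The logger is hanging by its blue lip on the tongue, display facing away from the holder and centred. I handed the job in at about 35 s of the 64 s allowed.

- **Standing it up:** I gripped the logger where it lay, turned it upright, set it on its foot on the counter and let go. The pictures showed it standing free, and I then gripped it again from above.
- **Hanging it:** I found the tongue with a light touch of about 5 N, backed off 2 mm and lowered the logger. Its lip met the tongue within 1 mm of the height I expected.
- **Tug:** While holding the logger, I pulled down to 9.9 N and held that for over half a second. The tongue gave like a spring and the lip stayed caught.
- **Final checks:**
  - After I let go, the pictures showed the logger centred and square on the tongue.
  - It looked upright to within about 1 to 2 degrees, though at 2 mm per pixel that is not a fine measurement.
  - The gripper had been raised 170 mm and was touching nothing.
- **Weak checks:**
  - Two scene pictures about 0.8 s apart differed slightly around the logger: 1.8 grey levels on average, 31 at most. I took this as image noise and did not examine it further.
  - A before-and-after comparison showed differences of 8 to 13 grey levels around the tub, jar, bottle and look-alike. I had no clean reference for that number. By eye they looked unmoved, and I saw no sign of contact with them.
- **Forces:** The highest force I read was about 14 N, when setting the foot on the counter.

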